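# Shake cleaned orifice fittings out over the drying tray

## Task

Pick up the trough-shaped metal shaker by its wooden handle and shake the six hexagonal bronze fittings out of its open end evenly over the steel drying tray, so that every one of the tray's four bays gets at least one and no fitting lies on top of another or on a rib; the fittings are freshly cleaned, so keep the fingers off them. Then stand the empty shaker back level on the middle of its cork board, in the gap between the two small bottles and lined up with the gap as before. Leave the bottles and the black cover where they stand.

Things in the scene. Friction and masses are not known exactly. Their poses are not given: they have to be found in the camera images.
- shaker: Loose open-topped aluminium trough on the cork board, 144 mm long (x), 30 mm wide (y), 0.25 kg; origin at the centre of its underside. Floor 3 mm thick, side walls 4 mm thick with tops at z = 25 mm. The -x end is open (the spout), the +x end closed. A handle stands over its middle. The six fittings lie in single file in its 22 mm wide channel, the foremost 25 mm short of the spout.
- shaker_handle (a point): Centre of the grip on the shaker's upright dark wooden handle fin, 52 mm long (x), 12 mm thick (y), from z = 44 to 88 mm in the shaker's frame; this point is at x = y = 0, z = 68 mm. Gripped across y from above.
- shaker_spout (a point): Middle of the floor edge at the shaker's open end: x = -72 mm, y = 0, z = 3 mm in the shaker's frame.
- fitting0: Plain bronze hexagonal fitting with a dark bore, 15 mm across flats, 17.3 mm across corners, 12 mm tall, about 16 g; origin at its centre, z along its bore. All six are alike; they start flat on the channel floor of the shaker (this one nearest the spout).
- fitting1: Plain bronze hexagonal fitting with a dark bore, 15 mm across flats, 17.3 mm across corners, 12 mm tall, about 16 g; origin at its centre, z along its bore. All six are alike; they start flat on the channel floor of the shaker.
- fitting2: Plain bronze hexagonal fitting with a dark bore, 15 mm across flats, 17.3 mm across corners, 12 mm tall, about 16 g; origin at its centre, z along its bore. All six are alike; they start flat on the channel floor of the shaker.
- fitting3: Plain bronze hexagonal fitting with a dark bore, 15 mm across flats, 17.3 mm across corners, 12 mm tall, about 16 g; origin at its centre, z along its bore. All six are alike; they start flat on the channel floor of the shaker.
- fitting4: Plain bronze hexagonal fitting with a dark bore, 15 mm across flats, 17.3 mm across corners, 12 mm tall, about 16 g; origin at its centre, z along its bore. All six are alike; they start flat on the channel floor of the shaker.
- fitting5: Plain bronze hexagonal fitting with a dark bore, 15 mm across flats, 17.3 mm across corners, 12 mm tall, about 16 g; origin at its centre, z along its bore. All six are alike; they start flat on the channel floor of the shaker (this one at the closed end).
- tray: Fixed open steel drying tray 170 mm (x) by 200 mm (y), origin at the centre of its underside. Floor top at z = 4 mm, outer walls 4 mm thick and 22 mm high; two 3 mm thick ribs, 18 mm high, along its x = 0 and y = 0 lines part it into four equal bays, whose centres lie at x = +-41 mm, y = +-48 mm.
- board: Fixed cork board 190 mm (x) by 210 mm (y), 8 mm thick (top at z = 8 mm), origin at the centre of its underside. The shaker's place is along its x axis, at the centre; the small bottles stand either side, about 75 mm off in y.
- bottle_a: Small loose grey bottle with black cap, 48 mm diameter, 100 mm high, standing on the board on its +y side; origin at the centre of its underside. To be left alone.
- bottle_b: The same, on the board's -y side. To be left alone.
- tall_bottle: Tall loose white bottle with black cap, 56 mm diameter, 230 mm high, standing on the bench between tray and board; origin at the centre of its underside. To be left alone.
- cover: Loose black bakelite cover, a domed disc of 58 mm diameter and 20 mm height lying on the bench between tray and board; origin at the centre of its underside. To be left alone.
There are look-alikes about, which are no part of the job. Several things have the shape of the shaker; the one meant has the colours described above.

How it is judged:
On the way, in this order (a step that is already met when the one before it is completed fails the run):
1. the shaker is lifted clear of its board with all six fittings in it (z of shaker in the frame of board above 0.05 m and distance between each of fitting0, fitting1, fitting2, fitting3, fitting4, fitting5 and shaker below 0.08 m), for 0.1 s.
2. all six fittings lie in the tray, at least one in each bay and none on another, with the shaker still off the board (z of shaker in the frame of board above 0.05 m and x of fitting0 in the frame of tray between -0.081 and 0.081 m and y of fitting0 in the frame of tray between -0.096 and 0.096 m and z of each of fitting0, fitting1, fitting2, fitting3, fitting4, fitting5 in the frame of tray below 0.0165 m and x of fitting1 in the frame of tray between -0.081 and 0.081 m and y of fitting1 in the frame of tray between -0.096 and 0.096 m and x of fitting2 in the frame of tray between -0.081 and 0.081 m and y of fitting2 in the frame of tray between -0.096 and 0.096 m and x of fitting3 in the frame of tray between -0.081 and 0.081 m and y of fitting3 in the frame of tray between -0.096 and 0.096 m and x of fitting4 in the frame of tray between -0.081 and 0.081 m and y of fitting4 in the frame of tray between -0.096 and 0.096 m and x of fitting5 in the frame of tray between -0.081 and 0.081 m and y of fitting5 in the frame of tray between -0.096 and 0.096 m and ((x of fitting0 in the frame of tray below 0 m and y of fitting0 in the frame of tray below 0 m) or (x of fitting1 in the frame of tray below 0 m and y of fitting1 in the frame of tray below 0 m) or (x of fitting2 in the frame of tray below 0 m and y of fitting2 in the frame of tray below 0 m) or (x of fitting3 in the frame of tray below 0 m and y of fitting3 in the frame of tray below 0 m) or (x of fitting4 in the frame of tray below 0 m and y of fitting4 in the frame of tray below 0 m) or (x of fitting5 in the frame of tray below 0 m and y of fitting5 in the frame of tray below 0 m)) and ((x of fitting0 in the frame of tray below 0 m and y of fitting0 in the frame of tray above 0 m) or (x of fitting1 in the frame of tray below 0 m and y of fitting1 in the frame of tray above 0 m) or (x of fitting2 in the frame of tray below 0 m and y of fitting2 in the frame of tray above 0 m) or (x of fitting3 in the frame of tray below 0 m and y of fitting3 in the frame of tray above 0 m) or (x of fitting4 in the frame of tray below 0 m and y of fitting4 in the frame of tray above 0 m) or (x of fitting5 in the frame of tray below 0 m and y of fitting5 in the frame of tray above 0 m)) and ((x of fitting0 in the frame of tray above 0 m and y of fitting0 in the frame of tray below 0 m) or (x of fitting1 in the frame of tray above 0 m and y of fitting1 in the frame of tray below 0 m) or (x of fitting2 in the frame of tray above 0 m and y of fitting2 in the frame of tray below 0 m) or (x of fitting3 in the frame of tray above 0 m and y of fitting3 in the frame of tray below 0 m) or (x of fitting4 in the frame of tray above 0 m and y of fitting4 in the frame of tray below 0 m) or (x of fitting5 in the frame of tray above 0 m and y of fitting5 in the frame of tray below 0 m)) and ((x of fitting0 in the frame of tray above 0 m and y of fitting0 in the frame of tray above 0 m) or (x of fitting1 in the frame of tray above 0 m and y of fitting1 in the frame of tray above 0 m) or (x of fitting2 in the frame of tray above 0 m and y of fitting2 in the frame of tray above 0 m) or (x of fitting3 in the frame of tray above 0 m and y of fitting3 in the frame of tray above 0 m) or (x of fitting4 in the frame of tray above 0 m and y of fitting4 in the frame of tray above 0 m) or (x of fitting5 in the frame of tray above 0 m and y of fitting5 in the frame of tray above 0 m))), for 0.2 s.
At the end, for the whole second after the job is handed in: All six fittings rest in the tray, one or more in each bay, each centre under 16.5 mm above the tray's underside. The shaker stands released, level (0.08 rad) on the board, within 30 mm of its centre along the gap and 20 mm across, lined up with it within 0.25 rad (either way round) (x of fitting0 in the frame of tray between -0.081 and 0.081 m and y of fitting0 in the frame of tray between -0.096 and 0.096 m and z of each of fitting0, fitting1, fitting2, fitting3, fitting4, fitting5 in the frame of tray below 0.0165 m and x of fitting1 in the frame of tray between -0.081 and 0.081 m and y of fitting1 in the frame of tray between -0.096 and 0.096 m and x of fitting2 in the frame of tray between -0.081 and 0.081 m and y of fitting2 in the frame of tray between -0.096 and 0.096 m and x of fitting3 in the frame of tray between -0.081 and 0.081 m and y of fitting3 in the frame of tray between -0.096 and 0.096 m and x of fitting4 in the frame of tray between -0.081 and 0.081 m and y of fitting4 in the frame of tray between -0.096 and 0.096 m and x of fitting5 in the frame of tray between -0.081 and 0.081 m and y of fitting5 in the frame of tray between -0.096 and 0.096 m and ((x of fitting0 in the frame of tray below 0 m and y of fitting0 in the frame of tray below 0 m) or (x of fitting1 in the frame of tray below 0 m and y of fitting1 in the frame of tray below 0 m) or (x of fitting2 in the frame of tray below 0 m and y of fitting2 in the frame of tray below 0 m) or (x of fitting3 in the frame of tray below 0 m and y of fitting3 in the frame of tray below 0 m) or (x of fitting4 in the frame of tray below 0 m and y of fitting4 in the frame of tray below 0 m) or (x of fitting5 in the frame of tray below 0 m and y of fitting5 in the frame of tray below 0 m)) and ((x of fitting0 in the frame of tray below 0 m and y of fitting0 in the frame of tray above 0 m) or (x of fitting1 in the frame of tray below 0 m and y of fitting1 in the frame of tray above 0 m) or (x of fitting2 in the frame of tray below 0 m and y of fitting2 in the frame of tray above 0 m) or (x of fitting3 in the frame of tray below 0 m and y of fitting3 in the frame of tray above 0 m) or (x of fitting4 in the frame of tray below 0 m and y of fitting4 in the frame of tray above 0 m) or (x of fitting5 in the frame of tray below 0 m and y of fitting5 in the frame of tray above 0 m)) and ((x of fitting0 in the frame of tray above 0 m and y of fitting0 in the frame of tray below 0 m) or (x of fitting1 in the frame of tray above 0 m and y of fitting1 in the frame of tray below 0 m) or (x of fitting2 in the frame of tray above 0 m and y of fitting2 in the frame of tray below 0 m) or (x of fitting3 in the frame of tray above 0 m and y of fitting3 in the frame of tray below 0 m) or (x of fitting4 in the frame of tray above 0 m and y of fitting4 in the frame of tray below 0 m) or (x of fitting5 in the frame of tray above 0 m and y of fitting5 in the frame of tray below 0 m)) and ((x of fitting0 in the frame of tray above 0 m and y of fitting0 in the frame of tray above 0 m) or (x of fitting1 in the frame of tray above 0 m and y of fitting1 in the frame of tray above 0 m) or (x of fitting2 in the frame of tray above 0 m and y of fitting2 in the frame of tray above 0 m) or (x of fitting3 in the frame of tray above 0 m and y of fitting3 in the frame of tray above 0 m) or (x of fitting4 in the frame of tray above 0 m and y of fitting4 in the frame of tray above 0 m) or (x of fitting5 in the frame of tray above 0 m and y of fitting5 in the frame of tray above 0 m)) and x of shaker in the frame of board between -0.03 and 0.03 m and y of shaker in the frame of board between -0.02 and 0.02 m and z of shaker in the frame of board below 0.012 m and angle between shaker's own z axis and vertical below 0.08 rad and angle between the x axis of shaker and the x axis of board, either way round below 0.25 rad and linear speed of each of fitting0, fitting1, fitting2, fitting3, fitting4, fitting5, shaker below 0.02 m/s and contact force between the fingers and shaker below 0.1 N); the robot touches nothing.
It fails at once if the fingers touch a fitting (contact force between the fingers and fitting0 above 0.3 N or contact force between the fingers and fitting1 above 0.3 N or contact force between the fingers and fitting2 above 0.3 N or contact force between the fingers and fitting3 above 0.3 N or contact force between the fingers and fitting4 above 0.3 N or contact force between the fingers and fitting5 above 0.3 N).
It fails at once if a bottle or the cover is shifted more than 20 mm or a bottle tipped over (distance of any of bottle_a, bottle_b, tall_bottle, cover from where it was at the start of the episode above 0.02 m or angle between any of bottle_a, bottle_b, tall_bottle, cover's own z axis and vertical above 0.4 rad).
It also fails if it takes over 72 s, if anything falls off the work surface, if the arm or the gripper's body presses on something with over 40 N, if the wrist force passes 120 N, or if a joint passes its speed limit or range.

## Robot

A 6-joint arm with a two-finger parallel gripper is mounted at the origin on the work surface. World frame = base frame: x ahead of the robot, y to its left, z up, the work surface at z = 0. Lengths are in m, angles in rad, forces in N, time in s.
With the tool pointing down it reaches from about 0.275 to 0.825 m from the base axis. Payload 4.9 kg.
Tool frame: the origin (TCP) lies midway between the tips of the shut fingers; the grasp point (between the pads) lies 19 mm behind it (bot.grip_depth is the distance from the TCP to the grasp point, in m); z points along the fingers, y is the line along which they close (so a half turn about z gives the same grasp; the last joint's range is limited). The gripper opens to 85 mm and grips with 20 to 120 N. Pads are 22 mm wide; open, the fingers measure 114 mm over their backs; the gripper's body (76 mm by 85 mm) begins 54 mm behind the grasp point. The pads swing forward as they close: fully open they stand 13 mm farther back than shut.
Start: joints at [-0.134, 0.326, -0.193, 1.052, 0, 1.437], TCP at [0.55, 0, 0.231] pointing down, gripper open.
Joint ranges: [-2.65, 2.65], [-0.97, 1.79], [-1.3, 1.35], [-1.93, 2.1], [-1.47, 1.37], [-3.14, 3.14]. Speed limits (rad/s): [2.57, 2.57, 3.14, 3.14, 3.14, 3.14].

## Interface

Orientations are given as a unit quaternion [w, x, y, z].
In Python, from cell import bot gives the robot as it stands. Calls block until the motion is done:
- bot.move_pose(position, orientation): joint-space move of the TCP to a pose.
- bot.move_linear(position, speed=0.15, rotation=None, until_force=None): straight line of the TCP; rotation=None keeps the orientation; speed is the mean speed in m/s. With until_force (N) it stops when the force on the tool has changed by that much, and returns True; else False.
- bot.goto_joints(angles): joint-space move.
- bot.set_gripper(opening, grasp_force=None): opening from 0.0 (shut) to 1.0 (fully open); grasp_force is the grip in N (None keeps the last); returns when the fingers have stopped.
- bot.wait(seconds).
- bot.solve_ik(position, orientation): joint angles nearest the present ones, or None.
- bot.camera(name): name is "scene" or "side" or "wrist"; returns the picture (480x640x3 uint8, red, green, blue); there is no depth.
- bot.calibration(name): a dict with "mtx" (3x3 intrinsics, pixels), "extrinsics" (4x4, takes a point from world to camera coordinates); the wrist camera has in their place "hand_eye" (4x4, takes a point from camera to tool coordinates, whose origin is the TCP and whose axes are the flange's). Camera axes: x right, y down, z forward; pixel columns grow to the right and rows downward; lengths in m; the calibration is good to about 2 mm. The wrist camera is an equidistant fisheye: a pixel r from the principal point sees the ray r / f radians off the axis. A picture is of the moment at which its call begins: read the wrist's pose just before it. calibration takes no time and is no camera call.
A pose or a line that the arm cannot do raises bot.PlanningError and nothing moves.
- bot.close_job(): hands the job in; it is judged then, once.
Trained networks look in the newest picture that a camera, given by its name, has taken for a name from the list of things; names that differ only in an ending like _2 or _b are one class to them, and where a whole thing is asked for, a point or a joint stands for the part that bears it (a point fixed in the world has none). Each returns a list of dicts, best first, with "confidence" (0 to 1); they miss things now and then, are a little off and sometimes report something else, mostly with a low value. They report only what shows in the picture. A call takes as long as a camera call. They do not tell look-alikes from the thing itself.
- bot.search_frame(camera, thing): "bbox" ([left, top, width, height] in pixels, round what is visible of it).
Readings, each from a call of its own:
- bot.read_clock(): time.
- bot.read_joint_positions(): joint angles.
- bot.read_joint_vel(): joint speeds.
- bot.read_joint_efforts(): joint torques, N m.
- bot.read_position(): TCP position.
- bot.read_tool_rot(): TCP orientation.
- bot.read_ft_force(): force on the tool from outside, world axes, zero at the start.
- bot.read_moment(): the same for the moment, N m.
- bot.read_gripper_width(): opening from 0.0 (shut) to 1.0 (fully open).
- bot.read_finger_force(): force on a finger pad.
Only numpy, scipy, OpenCV 4.12 (cv2) and the standard library are available. Lean on these libraries where they do the work, as an engineer would, in place of code of your own. Each camera call takes 0.05 s, during which the arm holds its last target. There are 200 camera calls.

## Working session

There is one attempt and no reset: what is moved stays moved. The work goes in short steps, each a Python script; the robot and the scene stay as the last script left them, time stands still between calls to the robot, and variables do not carry over. Pictures are saved under pics/ and viewed, at most 10 in all, crops included, and the job is handed in when it is done.

```bash
ls; mkdir -p pics
python3 - <<'E'
from cell import bot
import cv2, numpy as np
for c in ["scene","side"]:
    im=bot.camera(c); cv2.imwrite(f"pics/{c}0.png",im[:,:,::-1])
    k=bot.calibration(c); print(c,np.round(k["mtx"],1).tolist(),np.round(k["extrinsics"],4).tolist())
    for t in ["shaker","shaker_handle","tray","board","bottle_a","tall_bottle","cover","fitting0"]:
        print(t,[(d["bbox"],round(d["confidence"],2)) for d in bot.search_frame(c,t)])
print(np.round(bot.calibration("wrist")["hand_eye"],4).tolist(),bot.calibration("wrist")["mtx"],bot.read_tool_rot(),bot.read_clock())
E
```

```text
pics
scene [[441.4, 0.0, 320.9], [0.0, 441.4, 239.8], [0.0, 0.0, 1.0]] [[-0.6455, 0.7638, 0.0056, 0.2426], [0.5802, 0.4951, -0.6467, -0.2903], [-0.4967, -0.4142, -0.7628, 1.2772], [0.0, 0.0, 0.0, 1.0]]
shaker [([391.9, 215.1, 67.1, 43.3], 0.86), ([319.7, 256.1, 46.3, 62.4], 0.81), ([438.4, 304.5, 28.8, 77.3], 0.69)]
shaker_handle [([444.2, 305.9, 24.0, 79.0], 0.97), ([391.1, 221.1, 65.0, 37.7], 0.91), ([320.9, 257.2, 46.7, 59.6], 0.78), ([298.7, 206.2, 26.4, 19.4], 0.7)]
tray [([155.7, 170.2, 100.9, 82.3], 0.71)]
board [([274.3, 241.4, 135.1, 112.6], 0.66)]
bottle_a [([294.4, 249.7, 26.3, 40.7], 0.79), ([373.7, 263.6, 26.7, 39.3], 0.75)]
tall_bottle [([230.4, 187.9, 32.5, 88.5], 0.58), ([276.2, 240.9, 132.1, 114.2], 0.45)]
cover [([301.4, 204.4, 23.8, 21.8], 0.65)]
fitting0 [([331.9, 297.9, 4.9, 8.3], 0.54), ([336.7, 292.7, 4.8, 5.5], 0.38)]
side [[492.1, 0.0, 321.9], [0.0, 492.1, 238.2], [0.0, 0.0, 1.0]] [[0.9356, -0.3528, -0.0147, -0.4208], [-0.2101, -0.5227, -0.8262, 0.215], [0.2837, 0.7761, -0.5632, 0.7273], [0.0, 0.0, 0.0, 1.0]]
shaker [([291.0, 195.9, 56.3, 56.4], 0.86), ([253.6, 155.0, 44.0, 52.1], 0.83), ([192.3, 205.8, 51.2, 57.7], 0.71)]
shaker_handle [([251.7, 157.6, 47.8, 48.2], 0.73), ([187.8, 206.0, 54.7, 57.7], 0.7), ([287.3, 198.8, 60.5, 51.4], 0.66)]
tray [([364.0, 317.0, 169.6, 135.0], 0.97)]
board [([270.7, 204.1, 118.9, 75.3], 0.64)]
bottle_a [([339.8, 207.7, 28.1, 50.3], 0.9), ([279.3, 178.6, 29.5, 49.6], 0.79)]
tall_bottle [([392.4, 169.7, 36.8, 125.4], 0.62)]
cover [([285.3, 296.6, 29.3, 28.3], 0.87)]
fitting0 [([338.7, 206.6, 25.1, 53.2], 0.66)]
[[0.001, -0.9454, -0.326, 0.0841], [1.0, 0.0009, 0.0005, -0.0], [-0.0002, -0.326, 0.9454, -0.1419], [0.0, 0.0, 0.0, 1.0]] [[371.64829954   0.         321.30851154]
 [  0.         371.64829954 239.71405657]
 [  0.           0.           1.        ]] [2.64155613e-05 7.07093526e-01 7.07120035e-01 2.97401563e-05] 0.9
```

View pics/scene0.png

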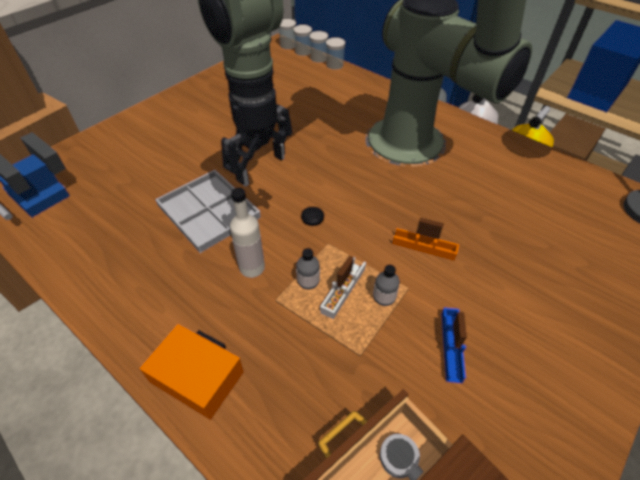

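View pics/side0.png

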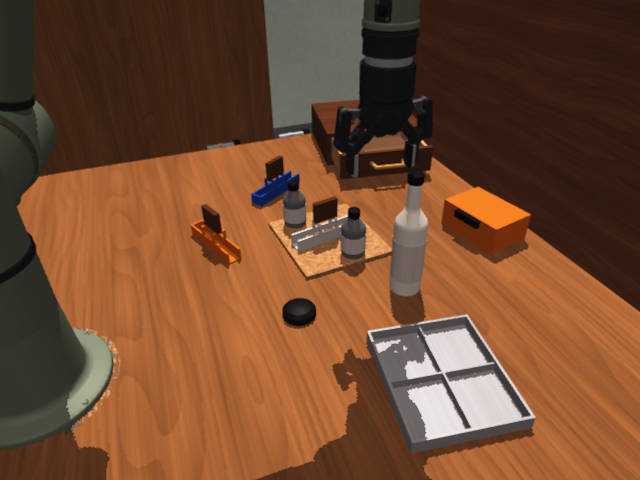

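The scene picture shows the aluminium shaker at about (343,287) on the board between the small bottles at (308,270) and (386,285). The tray is at (208,210), the tall bottle at (247,240) and the cover at (312,215). The side picture agrees: shaker (320,228), tray (447,378). The orange and blue troughs are the look-alikes.

```bash
cat > h.py <<'E'
from cell import bot
import cv2, numpy as np
from scipy.spatial.transform import Rotation as R
def ray(cam,uv,T=None):
    k=bot.calibration(cam); m=k["mtx"]
    x=(uv[0]-m[0,2])/m[0,0]; y=(uv[1]-m[1,2])/m[1,1]
    if cam=="wrist":
        th=np.hypot(x,y); s=np.sinc(th/np.pi); d=np.array([x*s,y*s,np.cos(th)])
        M=T@k["hand_eye"]
    else:
        d=np.array([x,y,1]); M=np.linalg.inv(k["extrinsics"])
    return M[:3,3],M[:3,:3]@d
def onplane(cam,uv,z,T=None):
    o,d=ray(cam,uv,T); return (o+d*(z-o[2])/d[2])
def proj(P,T):
    "world points -> wrist pixels"
    k=bot.calibration("wrist"); M=np.linalg.inv(T@k["hand_eye"]); P=np.atleast_2d(P)
    c=P@M[:3,:3].T+M[:3,3]; r=np.hypot(c[:,0],c[:,1]); th=np.arctan2(r,c[:,2])
    m=k["mtx"]; return np.c_[m[0,2]+m[0,0]*th*c[:,0]/r, m[1,2]+m[1,1]*th*c[:,1]/r]
def tool():
    q=bot.read_tool_rot(); T=np.eye(4); T[:3,:3]=R.from_quat([q[1],q[2],q[3],q[0]]).as_matrix(); T[:3,3]=bot.read_position(); return T
def quat(M):
    q=R.from_matrix(M).as_quat(); return [q[3],q[0],q[1],q[2]]
def down(yaw,pitch=0):
    "tool x at yaw (world), z down"
    c,s=np.cos(yaw),np.sin(yaw); M=np.array([[c,s,0],[s,-c,0],[0,0,-1.]]); return M
E
python3 - <<'E'
from h import *
pr=lambda n,cam,uv,z: print(n,cam,np.round(onplane(cam,uv,z),3)[:2])
pr("tray","scene",(208,210),.01); 
for uv in [(370,332),(468,318),(531,412),(412,442)]: pr("trayc","side",uv,.022)
for uv in [(158,204),(213,172),(260,213),(204,248)]: pr("trayc","scene",uv,.018)
for uv in [(328,247),(407,292),(360,349),(278,297)]: pr("board","scene",uv,.008)
for uv in [(298,305+0),(390,252),(325,190+20)]: pr("board?","side",uv,.008)
pr("shk","scene",(343,287),.03); pr("spout ends","scene",(365,265),.033); pr("ends","scene",(330,312),.033)
pr("tall","side",(407,290),.0); pr("tall","scene",(250,272),0); pr("cover","scene",(312,217),.01); pr("cover","side",(299,313),.01)
pr("ba","scene",(308,283),.03);pr("bb","scene",(386,297),.03)
E
```

```text
tray scene [ 0.561 -0.204]
trayc side [ 0.492 -0.104]
trayc side [ 0.653 -0.133]
trayc side [ 0.627 -0.314]
trayc side [ 0.459 -0.296]
trayc scene [ 0.63  -0.305]
trayc scene [ 0.466 -0.294]
trayc scene [ 0.49  -0.095]
trayc scene [ 0.648 -0.113]
board scene [0.459 0.092]
board scene [0.446 0.296]
board scene [0.614 0.299]
board scene [0.63  0.098]
board? side [0.411 0.013]
board? side [0.629 0.093]
board? side [0.568 0.292]
shk scene [0.535 0.194]
spout ends scene [0.462 0.196]
ends scene [0.6   0.212]
tall side [ 0.609 -0.013]
tall scene [0.62  0.003]
cover scene [0.414 0.004]
cover side [ 0.405 -0.009]
ba scene [0.575 0.133]
bb scene [0.498 0.275]
```

Run:
```python
from h import *
for n,p in [("board",[.535,.235,.24]),("tray",[.558,-.15,.24])]:
    bot.move_pose(p,quat(down(np.pi/2)))
    T=tool(); im=bot.camera("wrist"); np.save(f"pics/T_{n}.npy",T); cv2.imwrite(f"pics/w_{n}.png",im[:,:,::-1])
    for t in ["shaker","shaker_handle","board","tray","bottle_a","tall_bottle","cover","fitting0"]:
        print(n,t,[(np.round(d["bbox"]).tolist(),round(d["confidence"],2)) for d in bot.search_frame("wrist",t)])
print(bot.read_clock())
```

```text
board shaker [([70.0, 121.0, 93.0, 127.0], 0.87), ([241.0, 212.0, 147.0, 71.0], 0.84), ([209.0, 0.0, 118.0, 64.0], 0.78)]
board shaker_handle [([243.0, 213.0, 144.0, 73.0], 0.81), ([211.0, 0.0, 118.0, 66.0], 0.69), ([72.0, 122.0, 88.0, 128.0], 0.61)]
board board [([223.0, 132.0, 188.0, 190.0], 0.57)]
board tray []
board bottle_a [([240.0, 148.0, 58.0, 59.0], 0.71), ([325.0, 279.0, 44.0, 79.0], 0.68)]
board tall_bottle [([357.0, 358.0, 52.0, 74.0], 0.7)]
board cover [([210.0, 356.0, 40.0, 36.0], 0.77), ([244.0, 214.0, 145.0, 71.0], 0.37)]
board fitting0 [([344.0, 231.0, 15.0, 13.0], 0.71), ([313.0, 237.0, 12.0, 11.0], 0.56), ([365.0, 224.0, 12.0, 20.0], 0.54), ([327.0, 232.0, 14.0, 9.0], 0.43)]
tray shaker []
tray shaker_handle []
tray board []
tray tray [([236.0, 148.0, 183.0, 194.0], 0.62)]
tray bottle_a []
tray tall_bottle [([345.0, 0.0, 124.0, 83.0], 0.93), ([151.0, 40.0, 54.0, 51.0], 0.72)]
tray cover [([151.0, 36.0, 56.0, 55.0], 0.68)]
tray fitting0 []
4.1667
```

View pics/w_board.png

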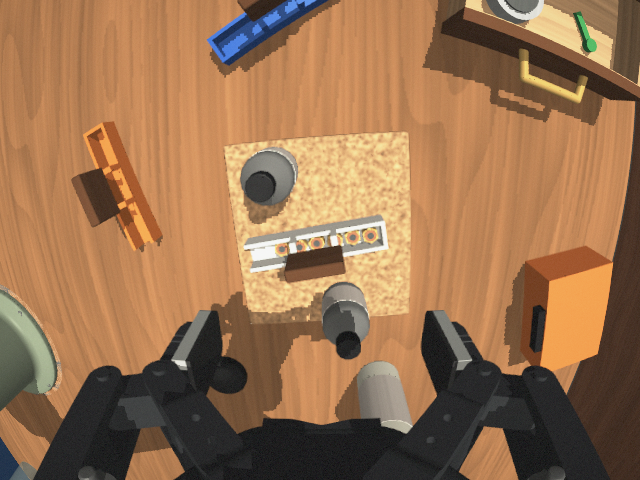

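View pics/w_tray.png

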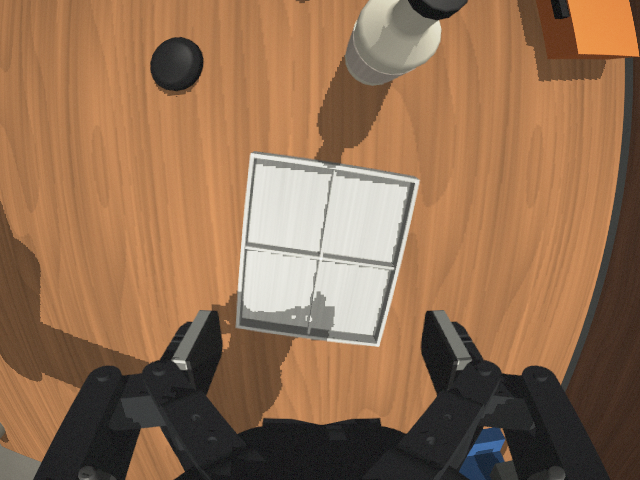

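Wrist pictures: the shaker's spout is the left end (~(248,257)), pointing at −x in the world, and the closed end is at (386,232). Rim corners are about (245,243), (384,217), (387,246) and (252,271), and the dark fin is at (285–346, 247–281). The tray's outer corners are (251,153), (418,180), (379,346) and (237,327).

Run:
```python
from h import *
from scipy.optimize import least_squares
Tb,Tt=np.load("pics/T_board.npy"),np.load("pics/T_tray.npy")
def fit(T,loc,pix,x0):
    loc=np.array(loc,float);pix=np.array(pix,float)
    W=lambda p: np.c_[p[0]+np.cos(p[2])*loc[:,0]-np.sin(p[2])*loc[:,1],p[1]+np.sin(p[2])*loc[:,0]+np.cos(p[2])*loc[:,1],loc[:,2]]
    r=least_squares(lambda p:(proj(W(p),T)-pix).ravel(),x0); return r.x,np.round(r.fun.reshape(-1,2),1).tolist()
def box(im,T,p,a,b,z,col):
    for zz in z:
        L=np.array([[x*a/2,y*b/2] for x,y in [(-1,1),(1,1),(1,-1),(-1,-1)]]); c,s=np.cos(p[2]),np.sin(p[2])
        W=np.c_[p[0]+c*L[:,0]-s*L[:,1],p[1]+s*L[:,0]+c*L[:,1],np.full(4,zz)]
        cv2.polylines(im,[np.round(proj(W,T)*4*2).astype(int)],True,col,1,cv2.LINE_AA,2)
sh,e=fit(Tb,[(-.072,.015,.033),(.072,.015,.033),(.072,-.015,.033),(-.072,-.015,.033)],[(245,243),(384,217),(387,246),(252,271)],[.53,.2,.1]); print("shaker",sh,e)
bd,e=fit(Tb,[(-.095,.105,.008),(.095,.105,.008),(.095,-.105,.008),(-.095,-.105,.008)],[(225,146),(408,131),(409,313),(250,324)],[.53,.2,.1]); print("board",bd,e)
tr,e=fit(Tt,[(-.085,.1,.022),(.085,.1,.022),(.085,-.1,.022),(-.085,-.1,.022)],[(251,153),(418,180),(379,346),(237,327)],[.55,-.2,-.1]); print("tray",tr,e)
for n,uv in [("a",(270,178)),("b",(345,300))]: print(n,onplane("wrist",uv,.06,Tb))
a=cv2.resize(cv2.imread("pics/w_board.png"),None,fx=2,fy=2); b=cv2.resize(cv2.imread("pics/w_tray.png"),None,fx=2,fy=2)
box(a,Tb,sh,.144,.03,[.033,.008],(0,0,255)); box(a,Tb,sh,.052,.012,[.052,.096],(0,255,0)); box(a,Tb,bd,.19,.21,[.008],(255,0,0))
box(b,Tt,tr,.17,.2,[.022],(0,0,255)); box(b,Tt,tr,.003,.2,[.018],(255,0,0)); box(b,Tt,tr,.17,.003,[.018],(255,0,0))
cv2.imwrite("pics/ov.png",cv2.hconcat([a[230:680,430:830],b[280:730,450:850]]))
np.savez("pose.npz",sh=sh,bd=bd,tr=tr)
```

```text
shaker [0.52998575 0.19254125 0.19446598] [[-1.7, 0.9], [0.8, 0.3], [1.9, -0.5], [-1.1, -0.4]]
board [0.53735619 0.19375178 0.07491583] [[-2.2, -0.9], [1.4, -0.1], [0.6, 1.0], [0.2, 0.6]]
tray [ 0.55806776 -0.21099597 -0.14793122] [[-0.9, 0.0], [1.8, -0.8], [0.3, 0.5], [-1.3, 0.9]]
a [0.4901637 0.2645826 0.06     ]
b [0.55855894 0.14464326 0.06      ]
```

View pics/ov.png

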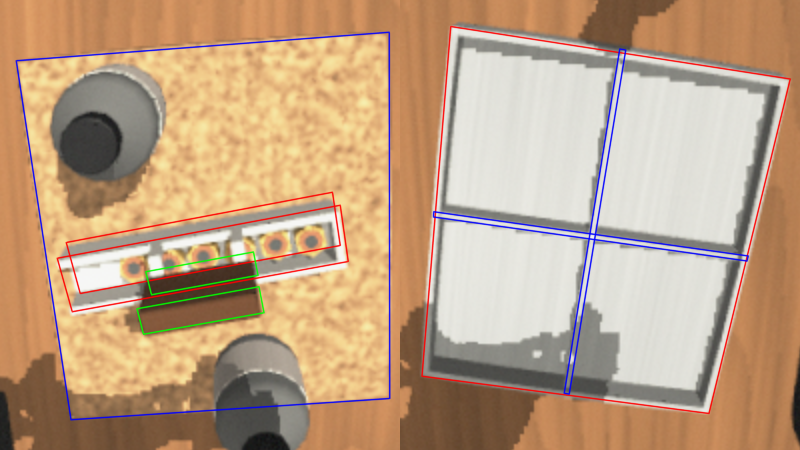

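Run:
```python
from h import *
P=np.load("pose.npz"); sh,bd=P["sh"],P["bd"]; Tb=np.load("pics/T_board.npy")
b=onplane("wrist",(345,283),.008,Tb)[:2]-[0,.024]; c,s=np.cos(sh[2]),np.sin(sh[2]); d=b-sh[:2]
print("bottle b in shaker frame",c*d[0]+s*d[1],-s*d[0]+c*d[1])
q=quat(down(sh[2]+np.pi))
bot.set_gripper(.4,60); print("w",bot.read_gripper_width())
bot.move_pose([sh[0],sh[1],.2],q); t=bot.read_clock()
print(bot.move_linear([sh[0],sh[1],.057],.12,until_force=8),bot.read_position(),bot.read_clock()-t)
bot.set_gripper(0,80); print("w",bot.read_gripper_width(),bot.read_finger_force(),bot.read_position())
bot.move_linear([sh[0],sh[1],.19],.1)
T=tool(); np.save("pics/T_g.npy",T); cv2.imwrite("pics/g.png",bot.camera("wrist")[:,:,::-1])
print([(np.round(d["bbox"]).tolist(),round(d["confidence"],2)) for d in bot.search_frame("wrist","fitting0")])
print(bot.read_gripper_width(),bot.read_ft_force(),bot.read_joint_positions(),bot.read_clock())
```

```text
bottle b in shaker frame 0.016026572884566298 -0.08305755946498512
w 0.40102585453141537
False [0.53064606 0.19266827 0.05771552] 1.3415999999999997
w 0.12836974549571892 78.95616888999939 [0.5304592  0.1925542  0.05757356]
[([305.0, 228.0, 27.0, 25.0], 0.9), ([306.0, 190.0, 33.0, 41.0], 0.86), ([384.0, 161.0, 76.0, 69.0], 0.5)]
0.12701781425059067 [ 0.6608535  -0.34906938 -3.65888195] [ 2.17578774e-01  3.82516075e-01 -2.21631015e-01  9.67949384e-01
  7.34939424e-06  2.31083204e-02] 9.2667
```

View pics/g.png

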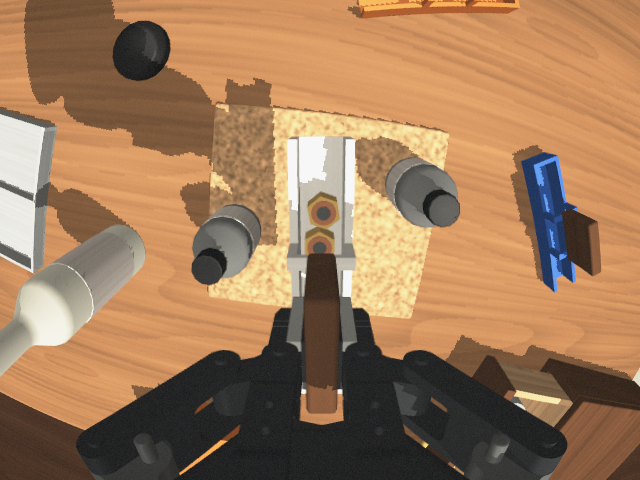

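The shaker is lifted squarely between the fingers. Its spout is at the top (row ~138), and the first fittings are at (323,210) and (319,240). Next I carry it round the tall bottle and start tilting over the first bay, with picture feedback.

```bash
cat >> h.py <<'E'
tr=np.load("pose.npz")["tr"]
def spose(xt,yt,z,tilt,psi=None):
    "tool pose with the spout at (xt,yt) tray frame, height z, spout down by tilt (deg)"
    psi=tr[2]+np.pi if psi is None else psi; t=np.radians(tilt)
    c,s=np.cos(tr[2]),np.sin(tr[2]); S=np.array([tr[0]+c*xt-s*yt,tr[1]+s*xt+c*yt,z])
    h=np.array([np.cos(psi),np.sin(psi),0]); k=np.array([0,0,1.])
    x=np.cos(t)*h-np.sin(t)*k; zz=-np.cos(t)*k-np.sin(t)*h; M=np.c_[x,np.cross(zz,x),zz]
    return S-M@[.072,0,.046],quat(M)
def go(xt,yt,z,tilt,speed=.15):
    p,q=spose(xt,yt,z,tilt); bot.move_linear(list(p),speed,rotation=q)
n=[0]
def look(save=None):
    im=bot.camera("wrist"); 
    if save: cv2.imwrite(save,im[:,:,::-1])
    r=im[140:250,306:342].astype(int); m=(r[:,:,0]-r[:,:,2]>45)&(r[:,:,0]>70)
    return m.sum(1)
def front(m): 
    i=np.where(m>=4)[0]; return int(i[0])+140 if len(i) else 999
E
python3 - <<'E'
from h import *
import cv2
m=0
im=cv2.imread("pics/g.png")[:,:,::-1]; r=im[140:250,306:342].astype(int); m=((r[:,:,0]-r[:,:,2]>45)&(r[:,:,0]>70)).sum(1); print(m.tolist())
sh=np.load("pose.npz")["sh"]
bot.move_linear([.44,.05,.2],.2); bot.move_linear([.44,-.08,.2],.2,rotation=quat(down(np.pi+.05)))
go(.05,.048,.12,0,.2); go(.05,.048,.036,0,.12)
print(bot.read_clock(),bot.read_position())
m=look("pics/p0.png"); print(front(m))
t=bot.read_clock(); go(.05,.048,.036,6,.1); print("t",bot.read_clock()-t); t=bot.read_clock(); go(.05,.048,.036,8,.1); print("t",bot.read_clock()-t,front(look("pics/p1.png")))
E
```

```text
[0, 0, 0, 0, 0, 0, 0, 0, 0, 0, 0, 0, 0, 0, 0, 0, 0, 0, 0, 0, 0, 0, 0, 0, 0, 0, 0, 0, 0, 0, 0, 0, 0, 0, 0, 0, 0, 0, 0, 0, 0, 0, 0, 0, 0, 0, 0, 0, 0, 0, 0, 0, 2, 6, 11, 15, 18, 22, 24, 25, 28, 28, 29, 30, 30, 30, 31, 24, 22, 21, 18, 18, 18, 17, 17, 18, 18, 20, 22, 24, 29, 28, 26, 25, 23, 19, 14, 14, 14, 16, 18, 22, 26, 27, 27, 27, 27, 28, 28, 28, 29, 29, 24, 20, 18, 16, 16, 16, 16, 16]
13.4 [ 0.68645692 -0.18172341  0.08300124]
195
t 0.28330000000000055
t 0.25 195
```

View pics/p1.png

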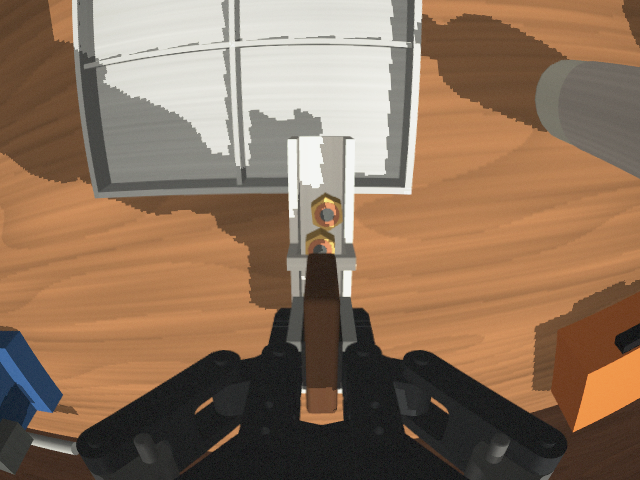

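The spout at (321,138) is over the bay on the +x, +y side, and both visible fittings are still in place. Now I tilt in small steps.

```bash
cat >> h.py <<'E'
def dispense(x,y,tilt,z=.036,step=1.,maxt=40,back=12,trig=143):
    f0=front(look()); log=[]
    while tilt<maxt:
        tilt+=step; go(x,y,z,tilt,.1); f=front(look()); log.append((round(tilt,1),f))
        while f<f0-1 and f>trig:      # sliding: hold and watch
            g=front(look()); log.append(g)
            if g>f+6: f=0; break      # it has gone
            if g>=f: f0=g; break      # it stopped
            f=g
        if f<=trig or f>f0+6: break
        f0=min(f,f0)
    go(x,y,z,tilt-back,.3); m=look(); print(log,"-> front",front(m),"t",bot.read_clock()); return tilt,m
E
python3 - <<'E'
from h import *
tilt,m=dispense(.05,.048,10,step=1.)
print(tilt,m.tolist()); look("pics/p2.png")
for t in ["fitting0"]: print([(np.round(d["bbox"]).tolist(),round(d["confidence"],2)) for d in bot.search_frame("wrist",t)])
E
```

```text
[(11.0, 194), (12.0, 193), (13.0, 193), (14.0, 192), (15.0, 191), (16.0, 190), (17.0, 189), (18.0, 187), 187, (19.0, 185), 185, (20.0, 182), 182, (21.0, 179), 178, 178, (22.0, 174), 173, 172, 171, 170, 170, (23.0, 164), 163, 163, (24.0, 156), 155, 154, 153, 151, 150, 149, 148, 147, 146, 145, 144, 142] -> front 140 t 19.9667
24.0 [20, 24, 28, 29, 30, 30, 30, 23, 20, 18, 17, 16, 16, 16, 16, 16, 17, 19, 19, 22, 29, 29, 29, 27, 24, 22, 18, 14, 11, 9, 5, 0, 0, 0, 0, 0, 0, 0, 0, 0, 0, 0, 0, 0, 0, 0, 0, 0, 0, 0, 0, 0, 0, 0, 0, 0, 0, 1, 5, 7, 12, 14, 18, 21, 23, 26, 27, 29, 29, 29, 30, 31, 28, 23, 21, 18, 17, 17, 16, 16, 16, 16, 18, 18, 21, 24, 30, 27, 26, 21, 17, 14, 11, 7, 5, 1, 0, 0, 0, 2, 6, 10, 13, 20, 20, 21, 21, 22, 26, 26]
[([307.0, 201.0, 29.0, 35.0], 0.88), ([312.0, 235.0, 26.0, 17.0], 0.82), ([313.0, 131.0, 33.0, 40.0], 0.73)]
```

```bash
cat >> h.py <<'E'
def disp2(x,y,tilt,z=.036,step=.7,maxt=36,back=12,tmax=6,goal=12):
    "creep until the foremost fitting has gone (the front of the file jumps back)"
    go(x,y,z,tilt,.15); f0=front(look()); log=[(tilt,f0)]; t0=bot.read_clock()
    while tilt<maxt and bot.read_clock()-t0<tmax:
        m=look(); f=front(m); log.append(f)
        if f>f0+goal: break
        # sum signature: stalled when nothing changes
        s=(m*np.arange(len(m))).sum()/max(m.sum(),1)
        if len(log)>2 and abs(s-ps)<.25: tilt+=step; go(x,y,z,tilt,.1); log.append((round(tilt,1),))
        ps=s; f0=min(f,f0)
    go(x,y,z,tilt-back,.3); m=look(); print(log,"-> front",front(m),"t",bot.read_clock()); return tilt,m
E
python3 - <<'E'
from h import *
tilt,m=disp2(.05,.048,22)
print(tilt,np.where(m>=4)[0][[0,-1]]+140,[i+140 for i in range(1,len(m)) if (m[i]>=4)!=(m[i-1]>=4)]); look("pics/p3.png")
print([(np.round(d["bbox"]).tolist(),round(d["confidence"],2)) for d in bot.search_frame("wrist","fitting0")])
E
```

```text
[(22, 180), 179, 179, (22.7,), 172, 171, 170, 169, (23.4,), 162, 161, 160, 159, 158, 157, 155, 154, 153, 152, 151, 149, 148, 147, 145, 144, 143, 141, 140, 140, 140, 140, (24.1,), 140, 140, (24.8,), 186] -> front 177 t 23.5333
24.799999999999997 [177 249] [177, 213, 239]
[([301.0, 234.0, 30.0, 21.0], 0.93), ([311.0, 64.0, 28.0, 34.0], 0.83), ([303.0, 101.0, 26.0, 26.0], 0.8), ([282.0, 136.0, 76.0, 279.0], 0.62), ([338.0, 276.0, 1.0, 10.0], 0.6), ([312.0, 174.0, 28.0, 39.0], 0.56)]
```

```bash
cat >> h.py <<'E'
def traypos(uv,T,z=.012):
    p=onplane("wrist",uv,z,T)[:2]-tr[:2]; c,s=np.cos(tr[2]),np.sin(tr[2]); return np.round([1e3*(c*p[0]+s*p[1]),1e3*(-s*p[0]+c*p[1])],0)
def inTray():
    T=tool(); look(f"pics/q{bot.read_clock():.1f}.png")
    for d in bot.search_frame("wrist","fitting0"):
        b=d["bbox"]
        if b[1]+b[3]<150 or abs(b[0]+b[2]/2-321)>40: print("  fit",np.round(b).tolist(),round(d["confidence"],2),traypos((b[0]+b[2]/2,b[1]+b[3]/2),T))
E
python3 - <<'E'
from h import *
inTray()
go(.05,-.048,.036,12,.15); f0=front(look()); print(f0);
E
```

```text
fit [309.0, 66.0, 30.0, 35.0] 0.69 [22. 50.]
175
```

Run:
```python
from h import *
tilt,m=disp2(.05,-.048,20,step=.6)
print(tilt,[i+140 for i in range(1,len(m)) if (m[i]>=4)!=(m[i-1]>=4)]); inTray()
```

```text
[(20, 163), 162, 161, (20.6,), 157, 156, 155, (21.2,), 149, 148, 147, 146, 145, 144, 143, 141, 140, 140, 140, (21.8,), 140, 140, 140, 140, 140, 140, 140, 140, 226] -> front 222 t 27.4167
21.800000000000004 [222]
  fit [473.0, 80.0, 32.0, 29.0] 0.97 [23. 50.]
  fit [466.0, 110.0, 27.0, 25.0] 0.86 [40. 45.]
  fit [305.0, 99.0, 32.0, 30.0] 0.65 [ 40. -48.]
```

Run:
```python
from h import *
go(.01,-.048,.042,10,.15); go(-.030,-.048,.036,12,.15)
tilt,m=disp2(-.030,-.048,20,step=.6)
print(tilt,[i+140 for i in range(1,len(m)) if (m[i]>=4)!=(m[i-1]>=4)]); inTray()
```

```text
[(20, 196), 197, 196, 194, 194, (20.6,), 191, 190, (21.2,), 185, 184, 184, (21.8,), 179, 178, 177, (22.4,), 170, 168, 167, 166, 165, 164, 163, 162, (23.0,), 153, 152, 151, 149, 148, 146, 145, 143, 142, 141, 140, 140, (23.6,), 140, 140, 140, 140, 220] -> front 214 t 32.5417
23.60000000000001 [214, 249]
  fit [459.0, 198.0, 26.0, 28.0] 0.88 [20. 51.]
  fit [448.0, 226.0, 23.0, 25.0] 0.77 [40. 46.]
  fit [321.0, 101.0, 31.0, 27.0] 0.67 [-39. -39.]
```

Run:
```python
from h import *
go(-.030,.02,.042,10,.15); go(-.030,.064,.036,12,.15)
tilt,m=disp2(-.030,.064,20,step=.6)
print(tilt,[i+140 for i in range(1,len(m)) if (m[i]>=4)!=(m[i-1]>=4)]); inTray()
go(-.030,.030,.038,10,.15)
tilt,m=disp2(-.030,.030,20,step=.6,tmax=9)
print(tilt,[i+140 for i in range(1,len(m)) if (m[i]>=4)!=(m[i-1]>=4)]); inTray()
```

```text
Traceback (most recent call last):
  File "h.py", line 61, in disp2
    m=look(); f=front(m); log.append(f)
  File "h.py", line 39, in look
    im=bot.camera("wrist");
ValueError: 200 camera calls are used up
```

```bash
python3 - <<'E'
from h import *
print(bot.read_clock()); T=tool(); print(np.round(T,3), np.degrees(np.arcsin(-T[2,0])))
t=bot.read_clock(); F=np.array([bot.read_ft_force() for _ in range(40)]); print(F.mean(0),F.std(0),bot.read_clock()-t)
M=np.array([bot.read_moment() for _ in range(20)]); print(M.mean(0),M.std(0))
E
tail -3 pics/*.txt 2>/dev/null; ls -t pics | head -3
```

```text
36.6667
[[-0.926  0.147  0.348  0.588]
 [ 0.138  0.989 -0.052 -0.151]
 [-0.352  0.    -0.936  0.104]
 [ 0.     0.     0.     1.   ]] 20.598135495135203
[ 0.84094025  0.16637498 -3.15699418] [1.11022302e-16 2.77555756e-17 2.22044605e-15] 0.0
[0.06573358 0.56035707 0.01695459] [2.77555756e-17 1.11022302e-16 3.46944695e-18]
q32.5.png
q27.4.png
q23.6.png
```

```bash
cat >> h.py <<'E'
def weigh(n=30,dt=.02):
    F=[];M=[]
    for _ in range(n): bot.wait(dt); F.append(bot.read_ft_force()); M.append(bot.read_moment())
    F=np.array(F);M=np.array(M); print("F",np.round(F.mean(0),3),np.round(F.std(0)[2],3),"M",np.round(M.mean(0),4),np.round(M.std(0),4),"t",round(bot.read_clock(),2)); return F.mean(0)[2],M.mean(0)[1]
E
python3 - <<'E'
from h import *
weigh(); weigh()
E
```

```text
F [ 0.051 -0.095 -3.124] 0.619 M [0.0911 0.5868 0.    ] [0.0226 0.0333 0.0372] t 37.17
F [ 0.085 -0.059 -2.98 ] 0.545 M [0.0843 0.5691 0.0071] [0.0294 0.0294 0.0385] t 37.67
```

The camera budget is used up because every poll counted. From here I use the known creep rate (about 25–30 px/s at 24°) and weigh with the force sensor.

Run:
```python
from h import *
for i,y in enumerate([.066,.062,.058]):
    go(-.030,y,.036,24,.1); weigh(70)
```

```text
F [ 0.1    0.009 -2.644] 0.478 M [ 0.0971  0.6416 -0.0063] [0.0289 0.0298 0.0358] t 39.08
F [ 4.900e-02  2.000e-03 -2.872e+00] 0.529 M [0.0965 0.6488 0.004 ] [0.0365 0.0267 0.0339] t 40.5
F [-0.052  0.072 -2.779] 0.542 M [ 0.0964  0.6503 -0.0033] [0.0322 0.0277 0.0316] t 41.92
```

Run:
```python
from h import *
go(-.030,.060,.036,25,.1); weigh(60)
go(-.030,.060,.036,25.5,.1); weigh(60)
```

```text
F [ 7.300e-02  2.000e-03 -2.927e+00] 0.52 M [ 0.0982  0.6653 -0.0028] [0.036  0.0332 0.0328] t 43.17
F [ 0.14  -0.184 -2.595] 0.39 M [ 0.098   0.668  -0.0061] [0.0321 0.0324 0.0315] t 44.42
```

Run:
```python
from h import *
for a,y in [(26.5,.062),(27.5,.058),(28.5,.054)]: go(-.028,y,.036,a,.1); weigh(30)
weigh(30)
```

```text
F [ 0.1    0.019 -2.621] 0.455 M [ 0.1079  0.7025 -0.012 ] [0.0294 0.029  0.0277] t 45.17
F [ 0.137  0.198 -2.623] 0.509 M [0.1062 0.7232 0.0064] [0.03   0.0331 0.0243] t 45.92
F [-0.022 -0.016 -2.757] 0.571 M [ 0.116   0.7495 -0.0009] [0.0321 0.0252 0.0245] t 46.67
F [ 3.600e-02 -1.000e-03 -2.649e+00] 0.563 M [0.1127 0.7453 0.0034] [0.0253 0.0318 0.0307] t 47.17
```

Run:
```python
from h import *
for a,y in [(30,.046),(32,.038),(34,.030),(37,.026)]: go(-.022,y,.037,a,.1); bot.wait(.35)
weigh(50)
go(-.022,.026,.037,28.5,.2); weigh(60)
```

```text
F [ 0.021 -0.004 -2.574] 0.503 M [0.1374 0.937  0.0079] [0.0276 0.0302 0.0304] t 50.4
F [ 0.014 -0.018 -2.689] 0.457 M [0.1131 0.7526 0.0029] [0.0327 0.0301 0.0263] t 51.77
```

Run:
```python
from h import *
bd=np.load("pose.npz")["bd"]
go(-.022,.030,.037,37,.2); go(-.010,.030,.037,37,.3); go(-.022,.030,.037,37,.3); go(-.010,.030,.037,37,.3)
go(.0,.030,.12,0,.25); print(bot.read_clock()); weigh(30)
bot.move_linear([.44,-.08,.2],.25,rotation=quat(down(np.pi+.05))); bot.move_linear([.44,.05,.2],.25,rotation=quat(down(np.pi+.09)))
q=quat(down(bd[2]+.015+np.pi)); bot.move_linear([bd[0],bd[1],.2],.25,rotation=q); print(bot.read_clock())
bot.move_linear([bd[0],bd[1],.085],.2); print(bot.move_linear([bd[0],bd[1],.054],.04,until_force=5),bot.read_position(),bot.read_clock())
```

```text
54.2
F [-0.062 -0.    -2.546] 0.507 M [-0.0004  0.0114  0.0093] [0.0297 0.0287 0.0339] t 54.7
57.2667
True [0.536807   0.19325176 0.05736311] 58.65
```

Run:
```python
from h import *
bot.set_gripper(.4); p=bot.read_position(); print(bot.read_gripper_width(),bot.read_clock())
bot.move_linear([p[0],p[1],.2],.12); bot.wait(.3); print(bot.read_ft_force(),bot.read_finger_force(),bot.read_clock())
bot.close_job()
```

```text
0.4024029920274896 59.0
[-0.08207796 -0.66679146 -0.97257407] 0.0 60.6417
the job is handed in; nothing more can be done
```

I handed the job in at 60.6 s with the shaker released on the board centre. Four fittings were seen lying in three of the bays, but the camera budget ran out before the last two were poured. I never saw them land in the fourth bay; I only infer it from tilting the shaker to 37° and shaking it there.

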